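# Replace the tripped relay between two breakers

### The job

The relay with the red flag in the middle of the panel has failed: change it for the spare with the green flag. Lift the two breakers beside it out onto the green mat first, stand the red-flag relay in the orange tray, set the green-flag relay squarely in the middle place, then put each breaker back in the place it came from. Keep everything upright, let go of each part where you set it down, and leave the meter and the screwdriver alone.

Things in the scene. Friction and masses are not known exactly. Their poses are not given: they have to be found in the camera images.
- breaker_yellow_center (a point): White, YELLOW-toggle breaker, loose, upright, about 0.25 kg. Housing 90 (x) x 36 (y) x 50 mm high; centred on it a nose 45 (x) x 34 (y) x 28 mm (78 mm in all), plus an 8 mm toggle. The nose can be gripped from above across its 45 mm even between neighbours. Point: its centre, 39 mm above the underside; z up, x along the length. Starts on either side of the red-flag relay.
- breaker_blue_center (a point): Light grey, BLUE-toggle breaker, loose, upright, about 0.25 kg. Housing 90 (x) x 36 (y) x 50 mm high; centred on it a nose 45 (x) x 34 (y) x 28 mm (78 mm in all), plus an 8 mm toggle. The nose can be gripped from above across its 45 mm even between neighbours. Point: its centre, 39 mm above the underside; z up, x along the length. Starts on either side of the red-flag relay.
- relay_red_center (a point): Failed RED-flag (square on top) relay, loose: mid-grey block 92 (x) x 40 (y) x 50 mm, flat top, about 0.22 kg, gripped across its 40 mm. Point: its centre, 25 mm above the underside; z up, x along the length. Starts in the middle place, a breaker 8 mm away on each side, a cable duct 9 mm beyond each end.
- relay_green_center (a point): Spare GREEN-flag (square on top) relay, loose: mid-grey block 92 (x) x 40 (y) x 50 mm, flat top, about 0.22 kg, gripped across its 40 mm. Point: its centre, 25 mm above the underside; z up, x along the length. Starts standing by itself on the bench.
- middle_place (a point): Middle place, on top of the fixed 200 (x) x 240 (y) x 12 mm steel panel; the red-flag relay starts here. Modules stand in a row along y, lengths along x; breaker places 46 mm either side in y. Light blue cable ducts 40 mm high run along y, inner walls at x = -55 and 55 mm; end clamps 28 mm high, 12 mm thick at y = -93 and 93 mm. z up.
- mat: Green mat lying fixed on the bench, 120 (x) x 180 (y) x 3 mm thick, origin at the centre of its underside, z up. Room for both breakers side by side along its y.
- tray_floor (a point): Orange open tray, fixed on the bench, outside 134 x 134 x 35 mm high, walls 5 mm, inside 124 x 124 mm, floor 5 mm thick. Point at the centre of its inner floor; axes along its walls, z up.
- meter_center (a point): Bystander: yellow multimeter lying on the bench, 130 x 70 x 32 mm. Point at its centre.
- screwdriver_center (a point): Bystander: screwdriver with green handle lying on the far side of the bench, about 210 mm long, 24 mm thick. Point at the front part of its handle, half-way up.
There are look-alikes about, which are no part of the job. Leave any pink look-alike of the part that bears relay_red_center alone. Leave any blue look-alike of the part that bears relay_green_center alone.

How it is judged:
By the outcome, as a careful person would: the job done as asked, in the order asked, and still so for the second after the job is handed in, with the robot touching nothing.
It also fails if it takes over 138 s, if anything falls off the work surface, if the arm or the gripper's body presses on something with over 40 N, if the wrist force passes 120 N, or if a joint passes its speed limit or range.

### The arm

A 6-joint arm with a two-finger parallel gripper is mounted at the origin on the work surface. World frame = base frame: x ahead of the robot, y to its left, z up, the work surface at z = 0. Lengths are in m, angles in rad, forces in N, time in s.
With the tool pointing down it reaches from about 0.375 to 0.925 m from the base axis. Payload 5.7 kg.
Tool frame: the origin (TCP) lies midway between the tips of the shut fingers; the grasp point (between the pads) lies 19 mm behind it; z points along the fingers, y is the line along which they close (so a half turn about z gives the same grasp; the last joint's range is limited). The gripper opens to 88 mm and grips with 3 to 60 N. Pads are 20 mm wide; open, the fingers measure 115 mm over their backs; the gripper's body (75 mm by 178 mm) begins 61 mm behind the grasp point.
Start: joints at [-1.435, 0.359, 1.51, -0, 1.272, -0.115], TCP at [0.149, -0.581, 0.223] pointing down, gripper open.
Joint ranges: [-2.97, 2.97], [-1.01, 2.36], [0.21, 2.38], [-0.96, 4.11], [0.2, 2.71], [-2.98, 2.98]. Speed limits (rad/s): [2.39, 2.39, 3.14, 3.14, 3.14, 3.14].

### API

Orientations are given as a rotation vector (axis times angle).
In Python, from workcell import state, cams, job gives the robot as it stands. The module is installed in compiled form; this text tells all that it offers.
- The arm moves only by the shell command python3 -m jog 'ROWS' [FORCE]. ROWS is a JSON object of lists of equal length, an entry for each row: "linear": the shift along the tool's x, y, z in m, a list of three; "roll": the turn about the tool's z in degrees; "grip": the closure, from -1 (fully open) to 1 (shut). A call has 1 to 20 rows; each row is the pose to reach, as a shift and turn from the pose commanded when the call began, along the tool's axes at that moment; what a row does not reach only later rows make up. A row lasts 1/10 s, in which the tool goes at most 50 mm and 8.59 degrees, less where a joint would pass 70% of its speed; a pose out of reach is approached as far as the arm can. A call with a gripper value outside its range is refused whole. The fingers move at their own pace and stop on an object; FORCE is the grip in N (left out, the last holds). Time passes only in rows, so rows that repeat a pose let the fingers close. It gives the time, the measured TCP pose, the force, the opening and the grip force at its end, in the units of the state.
- state(): the state, without advancing time (a new reading comes with each control period).
- cams.snapshot(name): name is "scene" or "top" or "wrist"; returns a dict with "pixels" (420x560x3 uint8, red, green, blue), "z_map" (420x560 float32, m along the optical axis (not along the pixel's ray), 0 where there is no reading), "fx", "fy", "cx", "cy" (pixels), "origin" and "rotation" of the camera in the world; the wrist camera has in their place "mount" (4x4, takes a point from camera to tool coordinates, whose origin is the TCP and whose axes are the flange's). Camera axes: x right, y up, looking along -z (the intrinsics and any distortion apply to the point x, -y, -z); pixel columns grow to the right and rows downward; lengths in m; the calibration is good to about 2 mm. The wrist camera is an equidistant fisheye: a pixel r from the principal point sees the ray r / f radians off the axis. A picture is of the moment at which its call begins: read the wrist's pose just before it.
- job.close_job(): hands the job in; it is judged then, once.
The state is a dict: "t": time; "qpos": joint angles; "qd": joint speeds; "tau": joint torques, N m; "eef_pos": TCP position; "tcp_rot": TCP orientation; "wrist_force": force on the tool from outside, world axes, zero at the start; "torque": the same for the moment, N m; "gripper_width": opening from 0.0 (shut) to 1.0 (fully open); "grasp_force": force on a finger pad.
Only numpy, scipy, OpenCV 4.12 (cv2) and the standard library are available. Lean on these libraries where they do the work, as an engineer would, in place of code of your own. Each camera call takes 0.05 s, during which the arm holds its last target. There are 200 camera calls.

## Working session

There is one attempt and no reset: what is moved stays moved. The work goes in short steps, Python scripts to look and compute and a shell command to move; the robot and the scene stay as the last step left them, time stands still between calls to the robot, and variables do not carry over. Pictures are saved under pics/ and viewed, at most 14 in all, crops included, and the job is handed in when it is done.

```bash
mkdir -p pics; ls
cat > h.py <<'E'
import numpy as np, cv2
from workcell import state, cams, job
from scipy.spatial.transform import Rotation as R
def snap(n):
    s=state(); d=cams.snapshot(n)
    d['s']=s
    return d
def save(d,f,crop=None,scale=1):
    im=cv2.cvtColor(np.asarray(d['pixels']),cv2.COLOR_RGB2BGR)
    if crop: x0,y0,x1,y1=crop; im=im[y0:y1,x0:x1]
    if scale!=1: im=cv2.resize(im,None,fx=scale,fy=scale,interpolation=cv2.INTER_CUBIC)
    cv2.imwrite('pics/'+f,im)
def pts(d):  # world point map from z_map (pinhole)
    v,u=np.mgrid[0:420,0:560]; z=d['z_map']
    P=np.stack([(u-d['cx'])/d['fx']*z,-(v-d['cy'])/d['fy']*z,-z],-1)
    return P@np.asarray(d['rotation']).T+np.asarray(d['origin'])
def ray(d,u,v,h):
    c=np.array([(u-d['cx'])/d['fx'],-(v-d['cy'])/d['fy'],-1.]); c=np.asarray(d['rotation'])@c
    o=np.asarray(d['origin']); return o+c*(h-o[2])/c[2]
E
python3 - <<'E'
from h import *
for n in('top','scene'):
    d=snap(n); save(d,n+'1.png'); print(n,{k:np.round(d[k],4).tolist() for k in d if k not in('pixels','z_map','s')})
    np.savez(n+'1.npz',**{k:d[k] for k in d if k!='s'})
s=state();print(s)
d=snap('wrist');print(d['mount'],d['fx'],d['cx'],d['cy'])
E
```

```text
pics
top {'fx': 462.2711, 'fy': 462.2711, 'cx': 286.44, 'cy': 210.5634, 'origin': [0.5398, -0.0369, 1.2284], 'rotation': [0.0443, -0.0873, -1.5531]}
scene {'fx': 443.2026, 'fy': 443.2026, 'cx': 270.7302, 'cy': 206.8558, 'origin': [1.5428, -0.0595, 0.8694], 'rotation': [0.6771, 0.658, 1.4566]}
{'t': 0.1, 'qpos': array([-1.43507762e+00,  3.59419577e-01,  1.51129826e+00, -2.82010049e-05,
        1.27248510e+00, -1.15100106e-01]), 'qd': array([ 0.00058357, -0.00139611, -0.00328134,  0.00055457, -0.00216015,
        0.00047341]), 'tau': array([ 2.06610557e-04, -5.16358173e+01, -2.71406901e+01,  6.77838223e-02,
        2.76911468e-02, -3.35016546e-05]), 'eef_pos': array([ 0.14881852, -0.58062746,  0.22191149]), 'tcp_rot': array([-3.11532138e+00, -3.92764920e-01,  6.83699249e-05]), 'wrist_force': array([ 1.31473793, -0.18710204, -0.01272958]), 'torque': array([-0.03149312,  0.03626624,  0.00545603]), 'grasp_force': 0.0, 'gripper_width': 0.9997834963598248}
[[-3.41567457e-04  9.59397382e-01  2.82057701e-01  7.72956989e-02]
 [ 9.99999933e-01  2.90474272e-04  2.22958557e-04 -5.29813699e-04]
 [ 1.31975351e-04  2.82057758e-01 -9.59397417e-01 -1.62683462e-01]
 [ 0.00000000e+00  0.00000000e+00  0.00000000e+00  1.00000000e+00]] 325.19226210127806 282.7548747661925 210.21286493137305
```

View pics/top1.png

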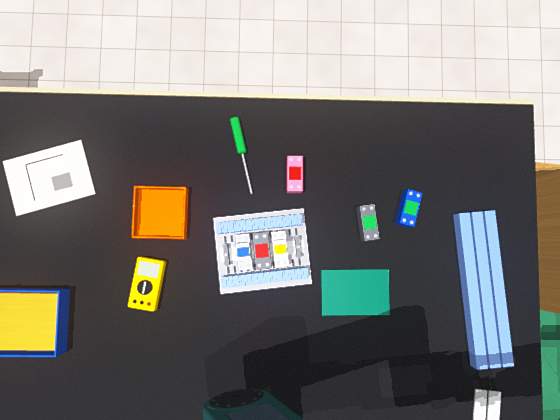

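View pics/scene1.png

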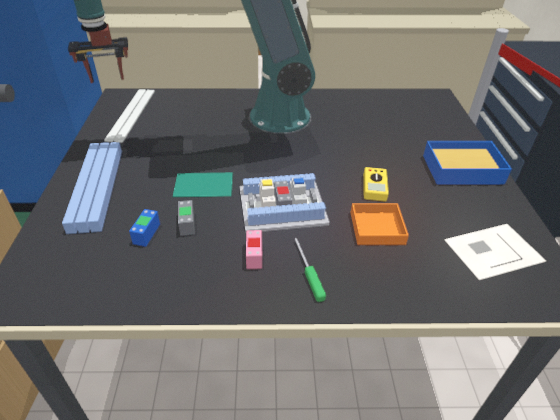

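Top view: the red-flag grey relay is at (262,250) in the panel, with blue-toggle breaker at (243,252) and yellow-toggle at (281,249). The green-flag grey spare is at (369,222), mat (355,292), tray (160,212).
Could be mistaken for red: pink block with red flag (295,173). For green: blue block with green flag (410,208). I choose the grey bodies at (262,250) and (369,222).

```bash
sed -i "s/    d\['s'\]=s/    d['s']=s\n    if 'rotation' in d: d['rotation']=R.from_rotvec(np.ravel(d['rotation'])).as_matrix()/" h.py
cat > m.py <<'E'
from h import *
def load(n):
    d=dict(np.load(n)); d['rotation']=R.from_rotvec(d['rotation']).as_matrix(); return d
if __name__=='__main__':
    T=load('top1.npz');S=load('scene1.npz')
    def cen(d,lo,hi,box):
        h=cv2.cvtColor(d['pixels'],cv2.COLOR_RGB2HSV); m=cv2.inRange(h,lo,hi); k=np.zeros_like(m);x0,y0,x1,y1=box;k[y0:y1,x0:x1]=m[y0:y1,x0:x1]
        c=max(cv2.findContours(k,0,1)[0],key=cv2.contourArea); M=cv2.moments(c)
        return (M['m10']/M['m00'],M['m01']/M['m00']),c,k>0
    def tri(a,b):
        A=[];o=[]
        for d,(u,v) in((T,a),(S,b)):
            o.append(d['origin']); p=ray(d,u,v,0)-d['origin']; A.append(p/np.linalg.norm(p))
        t=np.linalg.lstsq(np.stack([A[0],-A[1]],1),o[1]-o[0],rcond=None)[0]
        p,q=o[0]+t[0]*A[0],o[1]+t[1]*A[1]; return np.round((p+q)/2,4),round(np.linalg.norm(p-q),4)
    red=((0,150,100),(8,255,255));grn=((45,100,60),(75,255,255));yel=((22,150,120),(35,255,255));blu=((103,170,80),(122,255,255));mat=((75,120,60),(90,255,255));org=((8,180,120),(18,255,255))
    PT,PS=pts(T),pts(S)
    for n,c,bt,bs in(('redflag',red,(250,235,275,265),(272,180,294,200)),('greenflag',grn,(355,200,382,240),(175,200,196,222)),('yel',yel,(270,235,295,265),(258,178,276,194)),('blu',blu,(232,240,252,265),(290,176,308,190)),('mat',mat,(310,260,400,325),(165,165,240,205)),('tray',org,(125,180,195,245),(345,200,410,250))):
        a,ca,ka=cen(T,*c,bt);b,cb,kb=cen(S,*c,bs)
        print(n,np.round(a,1),np.round(b,1),tri(a,b),'depth',np.round(np.median(PT[ka],0),4),np.round(np.median(PS[kb],0),4),ka.sum(),kb.sum(),np.round(cv2.minAreaRect(ca),1) if 0 else cv2.minAreaRect(ca)[2])
    # mid-grey spare body & tray/mat corners from depth
    for nm,(x0,y0,x1,y1),lo,hi in(('spare',(350,195,390,248),.04,.06),('tray',(120,175,200,250),.025,.045),('bench',(320,220,350,260),-.02,.02),('panel',(200,200,320,300),.006,.02),('duct',(200,200,320,300),.04,.057),('mod',(200,200,320,300),.058,.064)):
        k=np.zeros((420,560),bool);k[y0:y1,x0:x1]=1;k&=(PT[...,2]>lo)&(PT[...,2]<hi);q=PT[k]
        (c,w,a)=cv2.minAreaRect(q[:,:2].astype(np.float32)) ; print(nm,np.round(c,4),np.round(w,4),round(a,2),'z',round(float(np.median(q[:,2])),4),k.sum())
    c=cen(T,*mat,(310,260,400,325))[1]; q=np.array([ray(T,*p[0],.003)[:2] for p in c],np.float32);print('mat',cv2.minAreaRect(q))
    save(T,'crop1.png',(205,140,435,325),3.4)
E
python3 m.py
```

```text
redflag [261.2 250.6] [281.8 190.9] (array([ 0.5362, -0.0073,  0.0569]), np.float64(0.0021)) depth [ 0.5354 -0.0061  0.062 ] [ 0.5396 -0.008   0.0621] 140 34 84.2894058227539
greenflag [369.3 221.9] [185.  210.5] (array([ 0.6137, -0.2812,  0.0502]), np.float64(0.0008)) depth [ 0.6136 -0.2814  0.0498] [ 0.6127 -0.2806  0.05  ] 173 86 81.8698959350586Traceback (most recent call last):
  File "m.py", line 19, in <module>
    a,ca,ka=cen(T,*c,bt);b,cb,kb=cen(S,*c,bs)
                                 ~~~^^^^^^^^^
  File "m.py", line 9, in cen
    return (M['m10']/M['m00'],M['m01']/M['m00']),c,k>0
            ~~~~~~~~^~~~~~~~~
ZeroDivisionError: float division by zero
```

Use pixel-mask centroids rather than contour moments.

```bash
python3 - <<'E'
s=open('m.py').read()
s=s.replace("M=cv2.moments(c)","v,u=np.nonzero(k)").replace("(M['m10']/M['m00'],M['m01']/M['m00'])","(u.mean(),v.mean())")
open('m.py','w').write(s)
E
python3 m.py
```

```text
redflag [261.3 250.6] [282.3 190.4] (array([ 0.5363, -0.0068,  0.059 ]), np.float64(0.0006)) depth [ 0.5354 -0.0061  0.062 ] [ 0.5396 -0.008   0.0621] 140 34 84.2894058227539
greenflag [369.2 221.9] [185.  210.5] (array([ 0.6137, -0.2811,  0.0502]), np.float64(0.0008)) depth [ 0.6136 -0.2814  0.0498] [ 0.6127 -0.2806  0.05  ] 173 86 81.8698959350586
yel [279.8 248.8] [267.3 184. ] (array([ 0.5415, -0.0518,  0.0867]), np.float64(0.0019)) depth [ 0.541  -0.0529  0.0962] [ 0.5518 -0.0518  0.0948] 85 7 90.0
blu [242.6 251.6] [298.8 180.2] (array([0.5333, 0.0388, 0.0936]), np.float64(0.0014)) depth [0.5324 0.0372 0.0964] [0.5377 0.04   0.0955] 76 8 90.0
mat [354.7 292. ] [202.7 184.5] (array([ 0.4307, -0.2544, -0.0014]), np.float64(0.0014)) depth [ 0.4309 -0.2533  0.0017] [ 0.4362 -0.2548  0.0025] 3200 1341 -0.0
tray [156.3 208.7] [382.3 225.9] (array([0.6411, 0.2716, 0.0143]), np.float64(0.0006)) depth [0.6519 0.2821 0.0085] [0.6463 0.276  0.0131] 1194 1126 1.2453643083572388
spare [ 0.6139 -0.281 ] [0.0915 0.0409] 7.86 z 0.0492 567
tray [0.6318 0.2598] [0.1351 0.1345] 89.61 z 0.0337 489
bench [ 0.5688 -0.1993] [0.1045 0.0786] 0.43 z -0.001 1189
panel [0.538  0.0084] [0.2944 0.2463] 88.56 z 0.0114 3122
duct [ 0.5373 -0.0072] [0.166  0.2199] 7.17 z 0.0509 1997
mod [ 0.5546 -0.0051] [0.1265 0.1273] 7.03 z 0.0612 909
mat ((0.43157410621643066, -0.2537798583507538), (0.12002751231193542, 0.1800083965063095), 0.6576117277145386)
```

View pics/crop1.png

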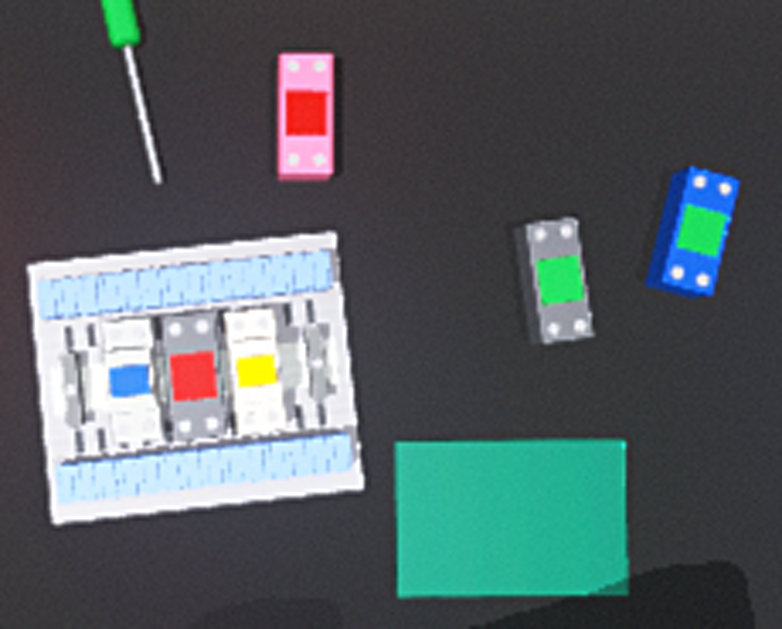

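The close crop confirms the choice: grey body with red square (crop 193,377) between blue- and yellow-toggle breakers; grey body with green square (560,280); the pink (307,113) and blue (702,230) blocks are look-alikes. Next a wrist view over the panel.

```bash
cat >> h.py <<'E'
def pose():
    s=state(); Rm=R.from_rotvec(s['tcp_rot']).as_matrix(); return s['eef_pos'],Rm,np.degrees(np.arctan2(Rm[1,0],Rm[0,0]))
def go(*targets):  # (x,y,z,yaw of tool x in deg), all from now
    p,Rm,y=pose()
    print('at',np.round(p,4),'yaw',round(y,2))
    for t in targets:
        d=Rm.T@(np.array(t[:3])-p); r=-((t[3]-y+180)%360-180)
        print('shift',np.round(d,4).tolist(),'roll',round(r,2))
def wray(d,u,v):  # wrist fisheye -> origin, direction in world
    p=d['s']['eef_pos'];Rm=R.from_rotvec(d['s']['tcp_rot']).as_matrix()
    x,y=(u-d['cx']),(v-d['cy']); r=np.hypot(x,y); th=r/d['fx']; k=np.sin(th)/max(r,1e-9)
    c=np.array([x*k,-y*k,-np.cos(th)]); M=np.asarray(d['mount'])
    return Rm@M[:3,3]+p, Rm@(M[:3,:3]@c)
def won(d,u,v,h):
    o,c=wray(d,u,v); return o+c*(h-o[2])/c[2]
E
python3 -c "
from h import *
go((.5,-.05,.28,96))"
```

```text
at [ 0.1488 -0.5807  0.222 ] yaw 14.37
shift [0.4719, -0.427, -0.0573] roll -81.63
```

```bash
python3 -m jog '{"linear":[[0.472,-0.427,-0.057],[0.472,-0.427,-0.057],[0.472,-0.427,-0.057],[0.472,-0.427,-0.057],[0.472,-0.427,-0.057],[0.472,-0.427,-0.057],[0.472,-0.427,-0.057],[0.472,-0.427,-0.057],[0.472,-0.427,-0.057],[0.472,-0.427,-0.057],[0.472,-0.427,-0.057],[0.472,-0.427,-0.057],[0.472,-0.427,-0.057],[0.472,-0.427,-0.057],[0.472,-0.427,-0.057],[0.472,-0.427,-0.057],[0.472,-0.427,-0.057],[0.472,-0.427,-0.057]],"roll":[-81.6,-81.6,-81.6,-81.6,-81.6,-81.6,-81.6,-81.6,-81.6,-81.6,-81.6,-81.6,-81.6,-81.6,-81.6,-81.6,-81.6,-81.6],"grip":[-1,-1,-1,-1,-1,-1,-1,-1,-1,-1,-1,-1,-1,-1,-1,-1,-1,-1]}'
python3 - <<'E'
from h import *
print(pose()[0],pose()[2]); d=snap('wrist'); save(d,'w1.png'); np.savez('w1.npz',p=d['s']['eef_pos'],r=d['s']['tcp_rot'],**{k:d[k] for k in d if k!='s'})
E
```

```text
t: 1.95
eef_pos: [0.4996, -0.0515, 0.2796]
tcp_rot: [-2.105, -2.332, 0.0]
wrist_force: [0.7, -0.2, -0.3]
gripper_width: 0.999
grasp_force: 0.0
[ 0.49955814 -0.05147539  0.27958942] 95.85864996041349
```

View pics/w1.png

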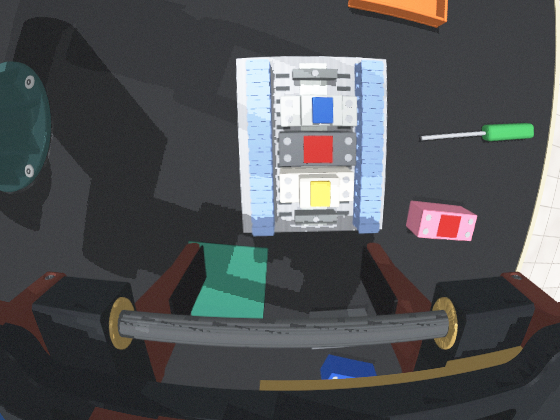

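Wrist view: panel corners about (237,59),(386,59),(243,232),(382,232); blue toggle (322,110), red flag (318,149), yellow toggle (320,193), no pink confusion.

```bash
cat > w.py <<'E'
from h import *
W=dict(red=((0,150,100),(8,255,255)),grn=((45,100,60),(75,255,255)),yel=((22,150,120),(35,255,255)),blu=((105,190,80),(122,255,255)))
def blob(d,c,box):
    m=cv2.inRange(cv2.cvtColor(d['pixels'],cv2.COLOR_RGB2HSV),*W[c]); x0,y0,x1,y1=box;k=np.zeros_like(m);k[y0:y1,x0:x1]=m[y0:y1,x0:x1]
    n,l,st,ce=cv2.connectedComponentsWithStats(k); i=1+np.argmax(st[1:,4]); return ce[i],l==i
def wl(n):
    d=dict(np.load(n)); d['s']=dict(eef_pos=d['p'],tcp_rot=d['r']); return d
def wpts(d):
    p=d['s']['eef_pos'];Rm=R.from_rotvec(d['s']['tcp_rot']).as_matrix(); M=d['mount']
    v,u=np.mgrid[0:420,0:560]; x=u-d['cx'];y=v-d['cy'];r=np.hypot(x,y);t=np.tan(np.minimum(r/d['fx'],1.4))/np.maximum(r,1e-9);z=d['z_map']
    P=np.stack([x*t*z,-y*t*z,-z],-1); return (P@M[:3,:3].T+M[:3,3])@Rm.T+p
E
python3 - <<'E'
from w import *
d=wl('w1.npz'); P=wpts(d)
from m import load
T=load('top1.npz')
tp={'red':(261.3,250.6),'yel':(279.8,248.8),'blu':(242.6,251.6)}
for c,b,h in(('blu',(300,90,345,130),.098),('red',(295,130,340,170),.062),('yel',(300,175,345,210),.098)):
    ce,m=blob(d,c,b); o,dr=wray(d,*ce); q=ray(T,*tp[c],0)-T['origin']
    dr/=np.linalg.norm(dr);q/=np.linalg.norm(q); t=np.linalg.lstsq(np.stack([dr,-q],1),T['origin']-o,rcond=None)[0]
    a=o+t[0]*dr;e=T['origin']+t[1]*q
    v,u=np.nonzero(m); pp=np.array([won(d,x,y,h)[:2] for x,y in zip(u,v)],np.float32)
    print(c,ce,won(d,*ce,h).round(4),'tri',((a+e)/2).round(4),np.linalg.norm(a-e).round(4),'depth',np.median(P[m],0).round(4),m.sum(),'rect',cv2.minAreaRect(pp))
# row profile depth classes
box=np.zeros((420,560),bool);box[50:245,225:400]=1
for nm,lo,hi in(('panelplate',.008,.018),('duct',.045,.056),('module50',.0585,.066),('nose',.084,.094)):
    k=box&(P[...,2]>lo)&(P[...,2]<hi);q=P[k];print(nm,k.sum(),q[:,2].mean().round(4),cv2.minAreaRect(q[:,:2].astype(np.float32)))
# panel white plate outline
g=(P[...,2]>.006)&box; q=P[g&(P[...,2]<.02)]
hsv=cv2.cvtColor(d['pixels'],cv2.COLOR_RGB2GRAY); c=max(cv2.findContours(((hsv>95)&box).astype(np.uint8),0,1)[0],key=cv2.contourArea)
h=cv2.convexHull(c)[:,0]; pp=np.array([won(d,x,y,.012)[:2] for x,y in h],np.float32); print('plate',cv2.minAreaRect(pp))
# duct inner walls: blue-ish top; inner edges
H=cv2.cvtColor(d['pixels'],cv2.COLOR_RGB2HSV); bl=(H[...,0]>100)&(H[...,0]<118)&(H[...,1]>40)&(H[...,1]<160)&box&(P[...,2]>.045)&(P[...,2]<.058)
n,l,st,ce=cv2.connectedComponentsWithStats(cv2.morphologyEx(bl.astype(np.uint8),cv2.MORPH_CLOSE,np.ones((5,5))))
for i in range(1,n):
    if st[i,4]>500:
        v,u=np.nonzero(l==i); print('duct',st[i,4],cv2.minAreaRect(np.array([won(d,x,y,.052)[:2] for x,y in zip(u,v)],np.float32)))
E
```

```text
Traceback (most recent call last):
  File "w.py", line 5, in blob
    n,l,st,ce=cv2.connectedComponentsWithStats(k); i=1+np.argmax(st[1:,4]); return ce[i],l==i
                                                       ~~~~~~~~~^^^^^^^^^^
ValueError: attempt to get argmax of an empty sequence
```

```bash
sed -i 's/blu=((105,190,80)/blu=((100,150,80)/' w.py
cat > a.py <<'E'
from w import *
d=wl('w1.npz'); P=wpts(d)
print(cv2.cvtColor(d['pixels'],cv2.COLOR_RGB2HSV)[110,322])
from m import load
T=load('top1.npz')
tp={'red':(261.3,250.6),'yel':(279.8,248.8),'blu':(242.6,251.6)}
for c,b,h in(('blu',(300,90,345,130),.098),('red',(295,130,340,170),.062),('yel',(300,175,345,210),.098)):
    ce,m=blob(d,c,b); o,dr=wray(d,*ce); q=ray(T,*tp[c],0)-T['origin']
    dr/=np.linalg.norm(dr);q/=np.linalg.norm(q); t=np.linalg.lstsq(np.stack([dr,-q],1),T['origin']-o,rcond=None)[0]
    a=o+t[0]*dr;e=T['origin']+t[1]*q
    v,u=np.nonzero(m); pp=np.array([won(d,x,y,h)[:2] for x,y in zip(u,v)],np.float32)
    print(c,ce,won(d,*ce,h).round(4),'tri',((a+e)/2).round(4),np.linalg.norm(a-e).round(4),'depth',np.median(P[m],0).round(4),m.sum(),'rect',cv2.minAreaRect(pp))
box=np.zeros((420,560),bool);box[50:245,225:400]=1
for nm,lo,hi in(('module50',.0585,.066),('nose',.084,.094)):
    k=box&(P[...,2]>lo)&(P[...,2]<hi);q=P[k];print(nm,k.sum(),q[:,2].mean().round(4),cv2.minAreaRect(q[:,:2].astype(np.float32)))
g=cv2.cvtColor(d['pixels'],cv2.COLOR_RGB2GRAY); c=max(cv2.findContours(((g>95)&box).astype(np.uint8),0,1)[0],key=cv2.contourArea)
h=cv2.convexHull(c)[:,0]; pp=np.array([won(d,x,y,.012)[:2] for x,y in h],np.float32); print('plate',cv2.minAreaRect(pp))
H=cv2.cvtColor(d['pixels'],cv2.COLOR_RGB2HSV); bl=(H[...,0]>95)&(H[...,0]<120)&(H[...,1]>40)&box&(P[...,2]>.045)&(P[...,2]<.058)
n,l,st,ce=cv2.connectedComponentsWithStats(cv2.morphologyEx(bl.astype(np.uint8),cv2.MORPH_CLOSE,np.ones((5,5))))
for i in range(1,n):
    if st[i,4]>500:
        v,u=np.nonzero(l==i); print('duct',st[i,4],cv2.minAreaRect(np.array([won(d,x,y,.052)[:2] for x,y in zip(u,v)],np.float32)))
E
python3 a.py
```

```text
[109 173 227]
blu [322.26190476 109.85714286] [0.5317 0.0385 0.098 ] tri [0.5332 0.0388 0.0852] 0.0003 depth [0.5317 0.0385 0.0977] 504 rect ((0.5315142273902893, 0.03887595236301422), (0.021117055788636208, 0.026601364836096764), 7.003537178039551)
red [317.60290237 148.79683377] [ 0.5358 -0.0064  0.062 ] tri [ 0.5362 -0.0066  0.0594] 0.0001 depth [ 0.5356 -0.0061  0.0634] 758 rect ((0.5363700985908508, -0.006582923233509064), (0.03313605859875679, 0.03096582181751728), 6.5334906578063965)
yel [320. 181.] [ 0.5385 -0.0378  0.098 ] tri [ 0.5441 -0.0512  0.0372] 0.0068 depth [ 0.5388 -0.0385  0.0939] 17 rect ((0.5384770035743713, -0.03777505084872246), (0.017478978261351585, 6.508256774395704e-06), 6.2314019203186035)
module50 4734 0.0628 ((0.5363351106643677, -0.006993554532527924), (0.09338400512933731, 0.12740816175937653), 6.936385154724121)
nose 1472 0.0904 ((0.5359999537467957, -0.0066883862018585205), (0.046033281832933426, 0.12589125335216522), 5.629443168640137)
plate ((0.5362054705619812, -0.009019389748573303), (0.20131045579910278, 0.24583226442337036), 7.050717353820801)
duct 3862 ((0.6035714745521545, 0.0018637925386428833), (0.030116945505142212, 0.21919040381908417), 7.22157621383667)
duct 2838 ((0.47005048394203186, -0.03660489618778229), (0.028773745521903038, 0.1759926825761795), 6.671298503875732)
```

```bash
sed -i 's/yel=((22,150,120)/yel=((22,110,120)/' w.py
python3 - <<'E'
from w import *
d=wl('w1.npz'); P=wpts(d); v,u=np.mgrid[0:420,0:560]
print(cv2.cvtColor(d['pixels'],cv2.COLOR_RGB2HSV)[193,320], won(d,*blob(d,'yel',(295,170,350,215))[0],.098))
for n,a,b in(('blu',88,130),('yel',172,212)):
    for h0,h1 in((.0585,.0665),(.086,.0945)):
        k=(v>a)&(v<b)&(u>265)&(u<365)&(P[...,2]>h0)&(P[...,2]<h1)
        k=cv2.morphologyEx(k.astype(np.uint8),cv2.MORPH_OPEN,np.ones((3,3)))>0
        q=P[k];print(n,k.sum(),q[:,2].mean().round(4),cv2.minAreaRect(q[:,:2].astype(np.float32)))
go((.5415,-.0522,.12,97),(.5415,-.0522,.066,97))
E
```

```text
[ 29 120 255] [ 0.54006857 -0.05104225  0.098     ]
blu 1046 0.0627 ((0.5315866470336914, 0.03822517395019531), (0.08963879942893982, 0.03595971688628197), 7.289492607116699)
blu 705 0.0905 ((0.5320687294006348, 0.03917279839515686), (0.044717710465192795, 0.03400363400578499), 6.591970920562744)
yel 959 0.0628 ((0.5404026508331299, -0.05267197638750076), (0.0903431847691536, 0.03599690645933151), 6.6235761642456055)
yel 689 0.0905 ((0.5403028130531311, -0.05196037143468857), (0.045402172952890396, 0.033793844282627106), 7.831412315368652)
at [ 0.4997 -0.0514  0.2797] yaw 95.87
shift [-0.0051, 0.0415, 0.1597] roll -1.13
shift [-0.0051, 0.0415, 0.2137] roll -1.13
```

```bash
python3 -m jog '{"linear":[[-0.005,0.0405,0.05],[-0.005,0.0405,0.1],[-0.005,0.0405,0.15],[-0.005,0.0405,0.17],[-0.005,0.0405,0.19],[-0.005,0.0405,0.2],[-0.005,0.0405,0.208],[-0.005,0.0405,0.2135],[-0.005,0.0405,0.2135],[-0.005,0.0405,0.2135],[-0.005,0.0405,0.2135],[-0.005,0.0405,0.2135]],"roll":[-1.1,-1.1,-1.1,-1.1,-1.1,-1.1,-1.1,-1.1,-1.1,-1.1,-1.1,-1.1],"grip":[-1,-1,-1,-1,-1,-1,-1,-1,-1,-1,-1,-1]}'; python3 -c "
from h import *
go((.5404,-.0523,.066,97))"
```

```text
t: 3.2
eef_pos: [0.5415, -0.0512, 0.0669]
tcp_rot: [2.08, 2.353, 0.001]
wrist_force: [-0.1, 0.3, 0.1]
gripper_width: 1.003
grasp_force: 0.0
at [ 0.5415 -0.0512  0.0669] yaw 97.07
shift [-0.0009, -0.0012, 0.0009] roll 0.07
```

```bash
python3 -m jog '{"linear":[[-0.001,-0.001,0.001],[-0.001,-0.001,0.001],[-0.001,-0.001,0.001],[-0.001,-0.001,0.001],[-0.001,-0.001,0.001],[-0.001,-0.001,0.001],[-0.001,-0.001,0.001],[-0.001,-0.001,0.001]],"roll":[0,0,0,0,0,0,0,0],"grip":[-1,1,1,1,1,1,1,1]}' 25; python3 -c "
from h import *
go((.431,-.300,.18,90.7),(.431,-.300,.057,90.7))"
```

```text
t: 4.0
eef_pos: [0.5402, -0.0523, 0.0652]
tcp_rot: [2.08, 2.354, 0.0]
wrist_force: [0.6, 1.1, -0.3]
gripper_width: 0.506
grasp_force: 25.0
at [ 0.5402 -0.0523  0.0652] yaw 97.07
shift [-0.2324, -0.1389, -0.1149] roll 6.37
shift [-0.2324, -0.1389, 0.0081] roll 6.37
```

```bash
python3 -m jog '{"linear":[[0,0,-0.04],[0,0,-0.08],[0,0,-0.115],[-0.039,-0.023,-0.115],[-0.077,-0.046,-0.115],[-0.116,-0.069,-0.115],[-0.155,-0.093,-0.115],[-0.194,-0.116,-0.115],[-0.232,-0.139,-0.115],[-0.232,-0.139,-0.115],[-0.232,-0.139,-0.08],[-0.232,-0.139,-0.05],[-0.232,-0.139,-0.025],[-0.232,-0.139,-0.01],[-0.232,-0.139,0],[-0.232,-0.139,0.004],[-0.232,-0.139,0.006],[-0.232,-0.139,0.006]],"roll":[0,0,0,0,2,4,6,6.4,6.4,6.4,6.4,6.4,6.4,6.4,6.4,6.4,6.4,6.4],"grip":[1,1,1,1,1,1,1,1,1,1,1,1,1,1,1,1,1,1]}'
```

```text
t: 5.8
eef_pos: [0.4311, -0.2998, 0.0596]
tcp_rot: [2.208, 2.234, 0.0]
wrist_force: [-0.1, 0.8, -1.5]
gripper_width: 0.509
grasp_force: 25.0
```

```bash
python3 -m jog '{"linear":[[0,0,0.001],[0,0,0.002],[0,0,0.003],[0,0,0.003],[0,0,0.003]],"roll":[0,0,0,0,0],"grip":[1,1,1,1,1]}'
```

```text
t: 6.3
eef_pos: [0.4307, -0.2996, 0.0562]
tcp_rot: [-2.209, -2.234, -0.0]
wrist_force: [-0.8, 0.1, -2.0]
gripper_width: 0.505
grasp_force: 25.0
```

```bash
python3 -m jog '{"linear":[[0,0,0.001],[0,0,0.001],[0,0,0.001],[0,0,0.001],[0,0,0.001],[0,0,0.001],[0,0,-0.03],[0,0,-0.07],[0,0,-0.12]],"roll":[0,0,0,0,0,0,0,0,0],"grip":[1,1,-1,-1,-1,-1,-1,-1,-1]}'; python3 -c "
from h import *
go((.5317,.0388,.18,97),(.5317,.0388,.066,97))"
```

```text
t: 7.2
eef_pos: [0.4295, -0.2986, 0.1759]
tcp_rot: [-2.206, -2.231, 0.0]
wrist_force: [1.0, -0.4, -0.2]
gripper_width: 1.002
grasp_force: 0.0
at [ 0.4295 -0.2986  0.1759] yaw 90.66
shift [0.3362, 0.1061, -0.0034] roll -6.34
shift [0.3358, 0.1065, 0.1106] roll -6.34
```

```bash
python3 -m jog '{"linear":[[0.048,0.015,-0.004],[0.096,0.03,-0.004],[0.144,0.045,-0.004],[0.192,0.06,-0.004],[0.24,0.075,-0.004],[0.288,0.09,-0.004],[0.336,0.106,-0.004],[0.336,0.106,-0.004],[0.336,0.106,0.03],[0.336,0.106,0.06],[0.336,0.106,0.08],[0.336,0.106,0.095],[0.336,0.106,0.105],[0.336,0.106,0.109],[0.336,0.106,0.109],[0.336,0.106,0.109]],"roll":[-3,-6.3,-6.3,-6.3,-6.3,-6.3,-6.3,-6.3,-6.3,-6.3,-6.3,-6.3,-6.3,-6.3,-6.3,-6.3],"grip":[-1,-1,-1,-1,-1,-1,-1,-1,-1,-1,-1,-1,-1,-1,-1,-1]}'; python3 -c "
from h import *
go((.5317,.0388,.066,97))"
```

```text
t: 8.8
eef_pos: [0.5333, 0.0374, 0.0678]
tcp_rot: [2.082, 2.352, 0.001]
wrist_force: [0.2, 0.5, -0.3]
gripper_width: 1.003
grasp_force: 0.0
at [0.5333 0.0374 0.0678] yaw 96.96
shift [0.0016, -0.0014, 0.0018] roll -0.04
```

```bash
python3 -m jog '{"linear":[[0.0015,-0.0015,0.002],[0.0015,-0.0015,0.002],[0.0015,-0.0015,0.002],[0.0015,-0.0015,0.002],[0.0015,-0.0015,0.002],[0.0015,-0.0015,0.002],[0.0015,-0.0015,0.002],[0.0015,-0.0015,0.002],[0.0015,-0.0015,0.002]],"roll":[0,0,0,0,0,0,0,0,0],"grip":[-1,-1,1,1,1,1,1,1,1]}' 25; python3 -c "
from h import *
go((.431,-.208,.18,90.7),(.431,-.208,.057,90.7))"
```

```text
t: 9.7
eef_pos: [0.5313, 0.0389, 0.0652]
tcp_rot: [2.082, 2.352, 0.001]
wrist_force: [0.8, -0.2, 0.7]
gripper_width: 0.512
grasp_force: 25.0
at [0.5313 0.0389 0.0652] yaw 96.97
shift [-0.2329, -0.1295, -0.1148] roll 6.27
shift [-0.2329, -0.1296, 0.0082] roll 6.27
```

```bash
python3 -m jog '{"linear":[[0,0,-0.04],[0,0,-0.08],[0,0,-0.115],[-0.039,-0.022,-0.115],[-0.077,-0.043,-0.115],[-0.116,-0.065,-0.115],[-0.155,-0.086,-0.115],[-0.194,-0.108,-0.115],[-0.233,-0.1295,-0.115],[-0.233,-0.1295,-0.115],[-0.233,-0.1295,-0.08],[-0.233,-0.1295,-0.05],[-0.233,-0.1295,-0.025],[-0.233,-0.1295,-0.01],[-0.233,-0.1295,0],[-0.233,-0.1295,0.004],[-0.233,-0.1295,0.006],[-0.233,-0.1295,0.008],[-0.233,-0.1295,0.009],[-0.233,-0.1295,0.009]],"roll":[0,0,0,0,2,4,6,6.3,6.3,6.3,6.3,6.3,6.3,6.3,6.3,6.3,6.3,6.3,6.3,6.3],"grip":[1,1,1,1,1,1,1,1,1,1,1,1,1,1,1,1,1,1,1,1]}'
```

```text
t: 11.7
eef_pos: [0.4311, -0.2083, 0.0566]
tcp_rot: [2.208, 2.234, 0.0]
wrist_force: [-0.0, 0.5, -1.9]
gripper_width: 0.51
grasp_force: 25.0
```

```bash
python3 -m jog '{"linear":[[0,0,0.0005],[0,0,0.0005],[0,0,0.0005],[0,0,0.0005],[0,0,0.0005],[0,0,-0.03],[0,0,-0.07],[0,0,-0.12],[0,0,-0.15],[0,0,-0.15]],"roll":[0,0,0,0,0,0,0,0,0,0],"grip":[1,-1,-1,-1,-1,-1,-1,-1,-1,-1]}'; python3 -c "
from h import *
go((.5362,-.0067,.2,7))"
```

```text
t: 12.7
eef_pos: [0.4336, -0.2099, 0.2107]
tcp_rot: [2.202, 2.228, 0.003]
wrist_force: [0.3, -0.8, -0.8]
gripper_width: 1.0
grasp_force: 0.0
at [ 0.4336 -0.2099  0.2107] yaw 90.67
shift [0.202, 0.1049, 0.0104] roll 83.67
```

```bash
python3 -m jog '{"linear":[[0.202,0.105,0.01],[0.202,0.105,0.01],[0.202,0.105,0.01],[0.202,0.105,0.01],[0.202,0.105,0.01],[0.202,0.105,0.01],[0.202,0.105,0.01],[0.202,0.105,0.01],[0.202,0.105,0.01],[0.202,0.105,0.01],[0.202,0.105,0.01],[0.202,0.105,0.01],[0.202,0.105,0.01],[0.202,0.105,0.01]],"roll":[8,16,24,32,40,48,56,64,72,80,83.7,83.7,83.7,83.7],"grip":[-1,-1,-1,-1,-1,-1,-1,-1,-1,-1,-1,-1,-1,-1]}'
python3 - <<'E'
from w import *
d=snap('wrist'); save(d,'w2.png'); np.savez('w2.npz',p=d['s']['eef_pos'],r=d['s']['tcp_rot'],**{k:d[k] for k in d if k!='s'})
print(d['s']['eef_pos'],pose()[2])
P=wpts(d); ce,m=blob(d,'red',(150,100,420,400)); print(ce,m.sum(),won(d,*ce,.062),np.median(P[m],0))
E
```

```text
t: 14.1
eef_pos: [0.5331, -0.0049, 0.1957]
tcp_rot: [-3.135, -0.193, 0.001]
wrist_force: [-1.0, -0.2, 0.4]
gripper_width: 0.999
grasp_force: 0.0
[ 0.53313295 -0.0048768   0.19566229] 7.03033865934265
[285.41315789 197.34473684] 1140 [ 0.53593343 -0.00642959  0.062     ] [ 0.53631187 -0.00628602  0.06344911]
```

View pics/w2.png

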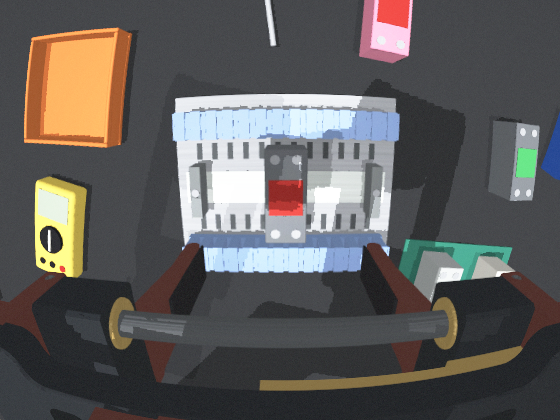

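The breakers stand on the mat (440,270),(490,265); red-flag relay alone at (285,197), parallel with tool.

```bash
python3 -c "
from h import *
go((.5361,-.0066,.03,7))"
```

```text
at [ 0.5333 -0.0049  0.1958] yaw 7.03
shift [0.0027, 0.0021, 0.1658] roll 0.03
```

```bash
python3 -m jog '{"linear":[[0.0025,0.002,0.04],[0.0025,0.002,0.08],[0.0025,0.002,0.11],[0.0025,0.002,0.13],[0.0025,0.002,0.145],[0.0025,0.002,0.155],[0.0025,0.002,0.162],[0.0025,0.002,0.165],[0.0025,0.002,0.165],[0.0025,0.002,0.165],[0.0025,0.002,0.165]],"roll":[0,0,0,0,0,0,0,0,0,0,0],"grip":[-1,-1,-1,-1,-1,-1,-1,-1,-1,-1,-1]}' 25; python3 -c "
from h import *
go((.5361,-.0066,.03,7))"
```

```text
t: 15.25
eef_pos: [0.5367, -0.0066, 0.0318]
tcp_rot: [3.136, 0.191, 0.002]
wrist_force: [-0.6, -0.6, -0.0]
gripper_width: 1.0
grasp_force: 0.0
at [ 0.5367 -0.0066  0.0318] yaw 6.97
shift [-0.0006, -0.0001, 0.0018] roll -0.03
```

```bash
python3 -m jog '{"linear":[[0,0,0.0015],[0,0,0.0015],[0,0,0.0015],[0,0,0.0015],[0,0,0.0015],[0,0,0.0015],[0,0,0.0015],[0,0,0.0015],[0,0,0.0015]],"roll":[0,0,0,0,0,0,0,0,0],"grip":[-1,1,1,1,1,1,1,1,1]}' 25
python3 - <<'E'
from h import *
from m import load
T=load('top1.npz');P=pts(T);k=np.zeros((420,560),bool);k[180:245,125:195]=1
H=cv2.cvtColor(T['pixels'],cv2.COLOR_RGB2HSV);k&=(H[...,1]>150)&(H[...,0]<20)&(P[...,2]<.012);print('floor z',np.median(P[k][:,2]),cv2.minAreaRect(P[k][:,:2].astype(np.float32)))
go((.632,.26,.18,-.4),(.632,.26,.025,-.4))
E
```

```text
t: 16.15
eef_pos: [0.5362, -0.0066, 0.0296]
tcp_rot: [-3.136, -0.191, 0.0]
wrist_force: [0.1, -0.6, 0.5]
gripper_width: 0.455
grasp_force: 25.0
floor z 0.0047654678735760125 ((0.6338579654693604, 0.2665800452232361), (0.14801613986492157, 0.14043009281158447), 89.74188995361328)
at [ 0.5362 -0.0066  0.0296] yaw 6.97
shift [0.1275, -0.253, -0.1503] roll 7.37
shift [0.1275, -0.253, 0.0047] roll 7.37
```

```bash
python3 -m jog '{"linear":[[0,0,-0.04],[0,0,-0.08],[0,0,-0.12],[0.018,-0.036,-0.13],[0.036,-0.072,-0.13],[0.055,-0.108,-0.13],[0.073,-0.145,-0.13],[0.091,-0.181,-0.13],[0.109,-0.217,-0.13],[0.1275,-0.253,-0.13],[0.1275,-0.253,-0.13],[0.1275,-0.253,-0.13],[0.1275,-0.253,-0.09],[0.1275,-0.253,-0.055],[0.1275,-0.253,-0.03],[0.1275,-0.253,-0.015],[0.1275,-0.253,-0.005],[0.1275,-0.253,0.001],[0.1275,-0.253,0.003],[0.1275,-0.253,0.003]],"roll":[0,0,0,0,3,6,7.4,7.4,7.4,7.4,7.4,7.4,7.4,7.4,7.4,7.4,7.4,7.4,7.4,7.4],"grip":[1,1,1,1,1,1,1,1,1,1,1,1,1,1,1,1,1,1,1,1]}'
```

```text
t: 18.15
eef_pos: [0.6327, 0.2601, 0.0275]
tcp_rot: [-3.141, 0.012, -0.002]
wrist_force: [-0.6, -0.3, -2.0]
gripper_width: 0.455
grasp_force: 25.0
```

```bash
python3 -m jog '{"linear":[[0,0,0.001],[0,0,0.002],[0,0,0.003],[0,0,0.0035],[0,0,0.0035],[0,0,0.0035]],"roll":[0,0,0,0,0,0],"grip":[1,1,1,1,1,1]}'
```

```text
t: 18.75
eef_pos: [0.632, 0.2601, 0.0232]
tcp_rot: [-3.141, 0.012, 0.0]
wrist_force: [-0.5, -0.0, -1.5]
gripper_width: 0.452
grasp_force: 25.0
```

```bash
python3 -m jog '{"linear":[[0,0,0.0007],[0,0,0.0007],[0,0,0.0007],[0,0,0.0007],[0,0,0.0007],[0,0,-0.03],[0,0,-0.07],[0,0,-0.12],[0,0,-0.16],[0,0,-0.16],[0,0,-0.16]],"roll":[0,0,0,0,0,0,0,0,0,0,0],"grip":[1,-0.35,-0.35,-0.35,-0.35,-0.35,-0.35,-0.35,-1,-1,-1]}'; python3 -c "
from h import *
go((.5838,-.2811,.2,7.9))"
```

```text
t: 19.85
eef_pos: [0.6327, 0.2602, 0.1845]
tcp_rot: [-3.141, 0.012, -0.004]
wrist_force: [-0.2, -0.9, -0.7]
gripper_width: 0.906
grasp_force: 0.0
at [0.6327 0.2602 0.1845] yaw -0.43
shift [-0.0448, 0.5417, -0.0161] roll -8.33
```

```bash
python3 -m jog '{"linear":[[-0.045,0.542,-0.016],[-0.045,0.542,-0.016],[-0.045,0.542,-0.016],[-0.045,0.542,-0.016],[-0.045,0.542,-0.016],[-0.045,0.542,-0.016],[-0.045,0.542,-0.016],[-0.045,0.542,-0.016],[-0.045,0.542,-0.016],[-0.045,0.542,-0.016],[-0.045,0.542,-0.016],[-0.045,0.542,-0.016],[-0.045,0.542,-0.016],[-0.045,0.542,-0.016],[-0.045,0.542,-0.016]],"roll":[-2,-4,-6,-8.3,-8.3,-8.3,-8.3,-8.3,-8.3,-8.3,-8.3,-8.3,-8.3,-8.3,-8.3],"grip":[-1,-1,-1,-1,-1,-1,-1,-1,-1,-1,-1,-1,-1,-1,-1]}'
python3 - <<'E'
from w import *
d=snap('wrist'); save(d,'w3.png'); np.savez('w3.npz',p=d['s']['eef_pos'],r=d['s']['tcp_rot'],**{k:d[k] for k in d if k!='s'})
t=snap('top'); save(t,'top2.png',(110,170,430,330),2.4)
P=wpts(d); ce,m=blob(d,'grn',(230,60,340,400)); print(ce,m.sum(),won(d,*ce,.05),np.median(P[m],0))
k=(P[...,2]>.042)&(P[...,2]<.058); k&=(np.hypot(P[...,0]-.614,P[...,1]+.281)<.07); print(cv2.minAreaRect(P[k][:,:2].astype(np.float32)),P[k][:,2].mean())
v,u=np.nonzero(m); print(cv2.minAreaRect(np.array([won(d,a,b,.05)[:2] for a,b in zip(u,v)],np.float32)))
go((.6138,-.2811,.02,7.9))
E
```

```text
t: 21.35
eef_pos: [0.5827, -0.2797, 0.1984]
tcp_rot: [-3.133, -0.218, 0.002]
wrist_force: [-0.4, 0.3, -0.3]
gripper_width: 1.002
grasp_force: 0.0
[289.08355091 166.94952132] 1149 [ 0.61230205 -0.28092909  0.05      ] [ 0.61265345 -0.28081554  0.05144162]
((0.612598180770874, -0.2810079753398895), (0.0919514074921608, 0.04048324376344681), 8.599159240722656) 0.05089111201377284
((0.612135112285614, -0.280931681394577), (0.03338205814361572, 0.031216101720929146), 8.10497760772705)
at [ 0.5831 -0.2801  0.1989] yaw 7.98
shift [0.0304, 0.0054, 0.1789] roll 0.08
```

View pics/w3.png

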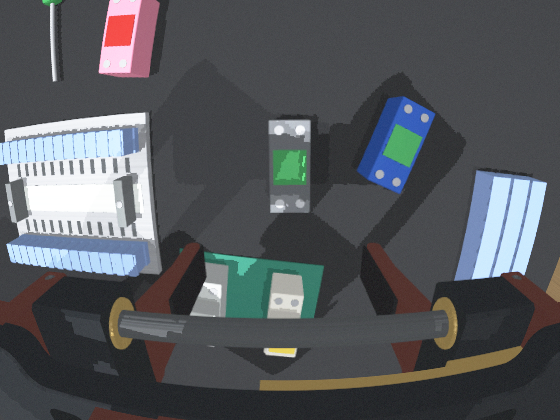

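View pics/top2.png

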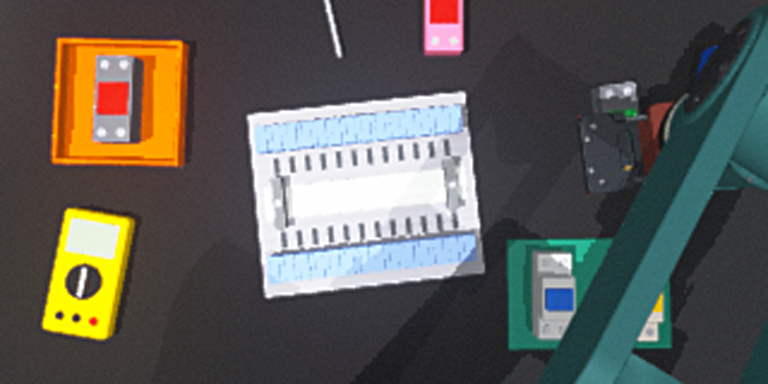

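Relay stands in the tray (crop 113,98), blue breaker on mat (558,300), yellow beside it; panel empty. Spare in the wrist view at (290,166), blue look-alike at (403,145).

```bash
python3 -m jog '{"linear":[[0.0293,0.005,0.04],[0.0293,0.005,0.08],[0.0293,0.005,0.12],[0.0293,0.005,0.145],[0.0293,0.005,0.16],[0.0293,0.005,0.17],[0.0293,0.005,0.175],[0.0293,0.005,0.179],[0.0293,0.005,0.179],[0.0293,0.005,0.179],[0.0293,0.005,0.179]],"roll":[0,0,0,0,0,0,0,0,0,0,0],"grip":[-1,-1,-1,-1,-1,-1,-1,-1,-1,-1,-1]}' 25
python3 - <<'E'
from w import *
go((.6127,-.281,.0185,8.2))
d=wl('w2.npz');P=wpts(d);v,u=np.mgrid[0:420,0:560]
a=np.radians(7);c=np.array([.5361,-.0066]);X=(P[...,0]-c[0])*np.cos(a)+(P[...,1]-c[1])*np.sin(a);Y=-(P[...,0]-c[0])*np.sin(a)+(P[...,1]-c[1])*np.cos(a);Z=P[...,2]
k=(Z>.046)&(Z<.057)&(np.abs(Y)<80)
for y0 in(-.07,-.045,.045,.07):
    s=k&(np.abs(Y-y0)<.006); print(y0,'far duct inner x',np.percentile(X[s&(X>.04)&(X<.1)],2).round(4),'near',np.percentile(X[s&(X<-.04)&(X>-.1)],98).round(4))
s=(Z>.033)&(Z<.045)&(np.abs(X)<.03)&(np.abs(Y)>.07)&(np.abs(Y)<.11)
for g in(1,-1): q=Y[s&(Y*g>0)]; print('clamp',g,len(q),np.percentile(q,[3,97]).round(4))
E
```

```text
t: 22.55
eef_pos: [0.6132, -0.2829, 0.0211]
tcp_rot: [3.133, 0.215, 0.002]
wrist_force: [0.8, -0.9, 0.4]
gripper_width: 0.998
grasp_force: 0.0
at [ 0.6132 -0.2829  0.0211] yaw 7.87
shift [-0.0002, -0.002, 0.0026] roll -0.33
-0.07 far duct inner x 0.0553 near -0.055
-0.045 far duct inner x 0.0557 near -0.0546
0.045 far duct inner x 0.0554 near -0.0548
0.07 far duct inner x 0.055 near -0.0552
clamp 1 670 [0.0866 0.0981]
clamp -1 671 [-0.0983 -0.0869]
```

```bash
python3 -m jog '{"linear":[[0,-0.002,0.002],[0,-0.002,0.002],[0,-0.002,0.002],[0,-0.002,0.002],[0,-0.002,0.002],[0,-0.002,0.002],[0,-0.002,0.002],[0,-0.002,0.002],[0,-0.002,0.002]],"roll":[-0.3,-0.3,-0.3,-0.3,-0.3,-0.3,-0.3,-0.3,-0.3],"grip":[-1,-1,1,1,1,1,1,1,1]}' 25; python3 -c "
from h import *
go((.5363,-.0066,.15,7),(.5363,-.0066,.031,7))"
```

```text
t: 23.45
eef_pos: [0.6124, -0.2807, 0.0182]
tcp_rot: [3.133, 0.224, 0.0]
wrist_force: [-0.8, -0.8, -0.2]
gripper_width: 0.451
grasp_force: 25.0
at [ 0.6124 -0.2807  0.0182] yaw 8.17
shift [-0.0364, -0.2822, -0.1319] roll 1.17
shift [-0.0364, -0.2822, -0.0129] roll 1.17
```

```bash
python3 -m jog '{"linear":[[0,0,-0.04],[0,0,-0.08],[0,0,-0.12],[-0.005,-0.045,-0.13],[-0.011,-0.09,-0.13],[-0.017,-0.135,-0.13],[-0.023,-0.18,-0.13],[-0.029,-0.225,-0.13],[-0.034,-0.265,-0.13],[-0.0364,-0.2822,-0.13],[-0.0364,-0.2822,-0.13],[-0.0364,-0.2822,-0.13],[-0.0364,-0.2822,-0.1],[-0.0364,-0.2822,-0.085],[-0.0364,-0.2822,-0.08],[-0.0364,-0.2822,-0.08],[-0.0364,-0.2822,-0.08]],"roll":[0,0,0,0,1,1.2,1.2,1.2,1.2,1.2,1.2,1.2,1.2,1.2,1.2,1.2,1.2],"grip":[1,1,1,1,1,1,1,1,1,1,1,1,1,1,1,1,1]}'
python3 - <<'E'
from w import *
go((.5361,-.0066,.0305,7))
d=snap('wrist');P=wpts(d);ce,m=blob(d,'grn',(200,60,380,300));print(ce,np.median(P[m],0))
v,u=np.nonzero(m);h=np.median(P[m][:,2]);print(cv2.minAreaRect(np.array([won(d,a,b,.112)[:2] for a,b in zip(u,v)],np.float32)))
E
```

```text
t: 25.15
eef_pos: [0.5372, -0.0073, 0.0987]
tcp_rot: [3.136, 0.189, 0.002]
wrist_force: [-0.7, -0.2, -2.5]
gripper_width: 0.454
grasp_force: 25.0
at [ 0.5372 -0.0073  0.0987] yaw 6.91
shift [-0.0011, -0.0009, 0.0682] roll -0.09
[282.63479462 278.78805661] [ 0.54420031 -0.00577629  0.1319483 ]
((0.5327979922294617, -0.007281867787241936), (0.024034632369875908, 0.03695229813456535), 6.901553630828857)
```

Run:
```python
from w import *
d=snap('wrist');P=wpts(d);p=d['s']['eef_pos'];a=np.radians(6.93)
X=(P[...,0]-p[0])*np.cos(a)+(P[...,1]-p[1])*np.sin(a);Y=-(P[...,0]-p[0])*np.sin(a)+(P[...,1]-p[1])*np.cos(a)
k=(np.abs(P[...,2]-.131)<.005)&(np.abs(Y)<.03)&(X>.025)&(X<.07)
print(p,k.sum(),np.percentile(X[k],[1,99]),np.percentile(Y[k],[1,99]),np.median(P[...,2][k]))
```

```text
[ 0.53731991 -0.00712693  0.09896308] 4584 [0.02523641 0.04579541] [-0.01883288  0.01980789] 0.13152661076856131
```

```bash
python3 -m jog '{"linear":[[-0.0012,-0.0008,0],[-0.0012,-0.0008,0.01],[-0.0012,-0.0008,0.025],[-0.0012,-0.0008,0.04],[-0.0012,-0.0008,0.05],[-0.0012,-0.0008,0.056],[-0.0012,-0.0008,0.061],[-0.0012,-0.0008,0.064],[-0.0012,-0.0008,0.066],[-0.0012,-0.0008,0.067],[-0.0012,-0.0008,0.067],[-0.0012,-0.0008,0.067]],"roll":[-0.1,-0.1,-0.1,-0.1,-0.1,-0.1,-0.1,-0.1,-0.1,-0.1,-0.1,-0.1],"grip":[1,1,1,1,1,1,1,1,1,1,1,1]}'; python3 -c "
from h import *
go((.5361,-.0066,.0302,7))"
```

```text
t: 26.45
eef_pos: [0.5352, -0.0058, 0.0315]
tcp_rot: [3.136, 0.194, 0.001]
wrist_force: [-0.8, -0.1, -2.2]
gripper_width: 0.457
grasp_force: 25.0
at [ 0.5352 -0.0058  0.0315] yaw 7.07
shift [0.0008, 0.0009, 0.0013] roll 0.07
```

```bash
python3 -m jog '{"linear":[[0.0008,0.0008,0],[0.0008,0.0008,0.0005],[0.0008,0.0008,0.001],[0.0008,0.0008,0.001],[0.0008,0.0008,0.001],[0.0008,0.0008,0.001]],"roll":[0,0,0,0,0,0],"grip":[1,1,1,1,1,1]}'
```

```text
t: 27.05
eef_pos: [0.5358, -0.0064, 0.0302]
tcp_rot: [-3.135, -0.194, 0.0]
wrist_force: [-0.9, -0.2, -2.1]
gripper_width: 0.45
grasp_force: 25.0
```

```bash
python3 -m jog '{"linear":[[0,0,0.0006],[0,0,0.0006],[0,0,0.0006],[0,0,0.0006],[0,0,0.0006],[0,0,0.0006],[0,0,-0.03],[0,0,-0.07],[0,0,-0.12],[0,0,-0.165],[0,0,-0.165],[0,0,-0.165]],"roll":[0,0,0,0,0,0,0,0,0,0,0,0],"grip":[1,1,-0.6,-0.6,-0.6,-0.6,-0.6,-0.6,-1,-1,-1,-1]}'
cat > c.py <<'E'
from w import *
import sys
d=snap('wrist');P=wpts(d);Z=P[...,2];save(d,sys.argv[1])
def rect(n,x,y,r,h0,h1):
    k=(Z>h0)&(Z<h1)&(np.hypot(P[...,0]-x,P[...,1]-y)<r)
    k=cv2.morphologyEx(k.astype(np.uint8),cv2.MORPH_OPEN,np.ones((3,3)))>0
    if k.sum()>50: (c,w,a)=cv2.minAreaRect(P[k][:,:2].astype(np.float32)); print(n,k.sum(),np.round(c,4),np.round(w,4),round(a,2),Z[k].mean().round(4))
a=np.radians(7);c=np.array([.5361,-.0066]);X=(P[...,0]-c[0])*np.cos(a)+(P[...,1]-c[1])*np.sin(a)
rect('relay',.5361,-.0066,.052 if len(sys.argv)<3 else .03,.058,.068)
for n,y in(('blue',-.208),('yellow',-.2996)): rect(n+' mat nose',.431,y,.033,.074,.088)
for n,x,y in(('blue',.5315,.0388),('yellow',.5403,-.0523)): rect(n+' panel nose',x,y,.033,.083,.0955);
E
python3 c.py w4.png; python3 -c "
from h import *
go((.431,-.2996,.18,90.7),(.431,-.2996,.0575,90.7))"
```

```text
t: 28.25
eef_pos: [0.5366, -0.0066, 0.1962]
tcp_rot: [3.135, 0.194, 0.004]
wrist_force: [-0.9, 0.7, -0.3]
gripper_width: 1.003
grasp_force: 0.0
relay 4001 [ 0.5359 -0.0057] [0.0927 0.0401] 6.96 0.0628
at [ 0.5353 -0.0064  0.1947] yaw 7.07
shift [-0.1396, 0.2782, 0.0147] roll -83.63
shift [-0.1395, 0.2782, 0.1372] roll -83.63
```

View pics/w4.png

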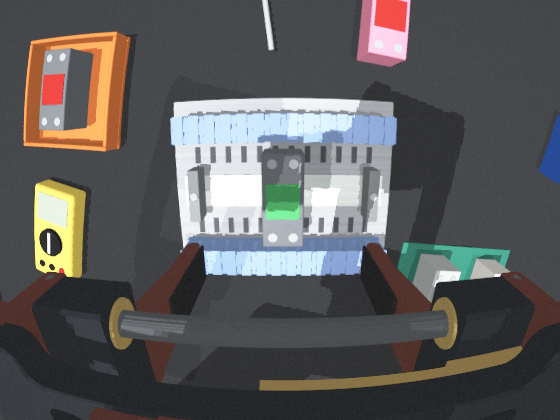

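Green-flag relay stands squarely in the middle place (283,197), midway between the clamps (196 and 371). Now the yellow breaker.

```bash
python3 -m jog '{"linear":[[-0.139,0.278,0.01],[-0.139,0.278,0.01],[-0.139,0.278,0.01],[-0.139,0.278,0.01],[-0.139,0.278,0.01],[-0.139,0.278,0.01],[-0.139,0.278,0.01],[-0.139,0.278,0.01],[-0.139,0.278,0.01],[-0.139,0.278,0.01],[-0.139,0.278,0.01],[-0.139,0.278,0.01],[-0.139,0.278,0.01]],"roll":[-8,-16,-24,-32,-40,-48,-56,-64,-72,-80,-83.6,-83.6,-83.6],"grip":[-1,-1,-1,-1,-1,-1,-1,-1,-1,-1,-1,-1,-1]}'; python3 -c "
from h import *
go((.431,-.2996,.058,90.7))"
```

```text
t: 29.6
eef_pos: [0.4313, -0.2987, 0.1836]
tcp_rot: [-2.208, -2.23, 0.0]
wrist_force: [-0.2, -0.2, -0.3]
gripper_width: 0.997
grasp_force: 0.0
at [ 0.4313 -0.2987  0.1836] yaw 90.55
shift [-0.0012, -0.0, 0.1255] roll -0.15
```

```bash
python3 -m jog '{"linear":[[-0.001,0,0.04],[-0.001,0,0.075],[-0.001,0,0.1],[-0.001,0,0.115],[-0.001,0,0.122],[-0.001,0,0.1255],[-0.001,0,0.126],[-0.001,0,0.126],[-0.001,0,0.126],[-0.001,0,0.126],[-0.001,0,0.126],[-0.001,0,0.126],[-0.001,0,0.126],[-0.001,0,0.126],[-0.001,0,0.126]],"roll":[0,0,0,0,0,0,0,0,0,0,0,0,0,0,0],"grip":[-1,-1,-1,-1,-1,-1,-1,-1,1,1,1,1,1,1,1]}' 25; python3 -c "
from h import *
go((.5407,-.0522,.18,97),(.5407,-.0522,.066,97))"
```

```text
t: 31.1
eef_pos: [0.4319, -0.3004, 0.0592]
tcp_rot: [-2.208, -2.234, 0.0]
wrist_force: [-1.9, 0.1, 1.5]
gripper_width: 0.513
grasp_force: 25.0
at [ 0.4319 -0.3004  0.0592] yaw 90.68
shift [0.2469, 0.1117, -0.1208] roll -6.32
shift [0.2469, 0.1117, -0.0068] roll -6.32
```

```bash
python3 -m jog '{"linear":[[0,0,-0.04],[0,0,-0.08],[0,0,-0.12],[0.041,0.018,-0.12],[0.082,0.037,-0.12],[0.123,0.056,-0.12],[0.165,0.075,-0.12],[0.206,0.093,-0.12],[0.2465,0.112,-0.12],[0.2465,0.112,-0.12],[0.2465,0.112,-0.12],[0.2465,0.112,-0.1],[0.2465,0.112,-0.08],[0.2465,0.112,-0.07],[0.2465,0.112,-0.07],[0.2465,0.112,-0.07]],"roll":[0,0,0,0,-3,-6.3,-6.3,-6.3,-6.3,-6.3,-6.3,-6.3,-6.3,-6.3,-6.3,-6.3],"grip":[1,1,1,1,1,1,1,1,1,1,1,1,1,1,1,1]}'; python3 -c "
from h import *
go((.541,-.053,.0685,97))"
```

```text
t: 32.7
eef_pos: [0.5412, -0.0535, 0.1294]
tcp_rot: [-2.084, -2.351, 0.0]
wrist_force: [0.3, -0.3, -1.0]
gripper_width: 0.509
grasp_force: 25.0
at [ 0.5412 -0.0535  0.1294] yaw 96.9
shift [0.0005, -0.0002, 0.0609] roll -0.1
```

Run:
```python
from w import *
d=snap('wrist');save(d,'w5.png');P=wpts(d);p=d['s']['eef_pos'];a=np.radians(7);c=np.array([.5361,-.0063]);X=(P[...,0]-c[0])*np.cos(a)+(P[...,1]-c[1])*np.sin(a);Y=-(P[...,0]-c[0])*np.sin(a)+(P[...,1]-c[1])*np.cos(a);Z=P[...,2]
for n,k in(('relay',(np.abs(Z-.062)<.004)&(np.abs(X)<.052)&(np.abs(Y)<.03)),('housing',(Z>.114)&(Z<.130)&(np.abs(X)<.06)&(Y<-.02)&(Y>-.07)),('nose',(Z>.145)&(Z<.158)&(np.abs(X)<.04)&(Y<-.02)&(Y>-.07))):
    print(n,k.sum(),np.percentile(X[k],[1,99]).round(4),np.percentile(Y[k],[1,99]).round(4),np.percentile(Z[k],[10,50,90]).round(4))
```

```text
relay 7017 [-0.0451  0.0444] [-0.0189  0.0202] [0.0619 0.0629 0.0639]
housing 3226 [-0.0454  0.0432] [-0.0559 -0.0284] [0.118  0.1236 0.125 ]
nose 4363 [-0.0302  0.0283] [-0.0626 -0.0294] [0.1493 0.1518 0.1551]
```

View pics/w5.png

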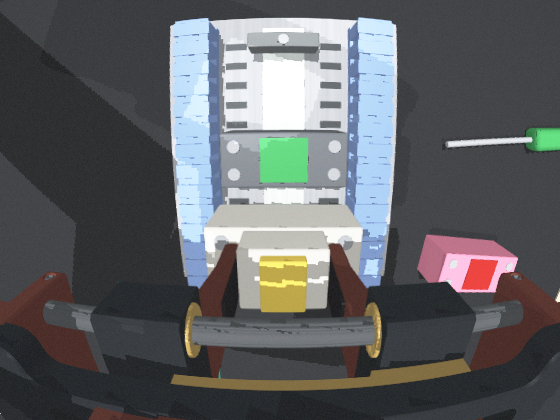

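Breaker hangs level above its place, clear of the green relay (265,160) and both ducts.

```bash
python3 -m jog '{"linear":[[0,0.0005,0.015],[0,0.0005,0.03],[0,0.0005,0.042],[0,0.0005,0.05],[0,0.0005,0.055],[0,0.0005,0.058],[0,0.0005,0.059],[0,0.0005,0.059],[0,0.0005,0.059],[0,0.0005,0.059]],"roll":[0,0,0,0,0,0,0,0,0,0],"grip":[1,1,1,1,1,1,1,1,1,1]}'
```

```text
t: 33.75
eef_pos: [0.542, -0.0526, 0.0705]
tcp_rot: [2.082, 2.352, 0.001]
wrist_force: [-0.1, 0.1, -1.5]
gripper_width: 0.513
grasp_force: 25.0
```

```bash
python3 -m jog '{"linear":[[0,-0.0005,0.001],[0,-0.0005,0.002],[0,-0.0005,0.002],[0,-0.0005,0.002],[0,-0.0005,0.002]],"roll":[0,0,0,0,0],"grip":[1,1,1,1,1]}'
```

```text
t: 34.25
eef_pos: [0.5413, -0.0527, 0.0682]
tcp_rot: [2.082, 2.352, 0.0]
wrist_force: [-0.0, 0.7, -1.7]
gripper_width: 0.506
grasp_force: 25.0
```

```bash
python3 -m jog '{"linear":[[0,0,0.0007],[0,0,0.0007],[0,0,0.0007]],"roll":[0,0,0],"grip":[1,1,1]}'
```

```text
t: 34.55
eef_pos: [0.5414, -0.0527, 0.0682]
tcp_rot: [2.082, 2.352, 0.0]
wrist_force: [-1.2, -0.0, 5.3]
gripper_width: 0.509
grasp_force: 25.0
```

```bash
python3 -m jog '{"linear":[[0,0,0],[0,0,0],[0,0,0],[0,0,0],[0,0,-0.03],[0,0,-0.07],[0,0,-0.115],[0,0,-0.115],[0,0,-0.115]],"roll":[0,0,0,0,0,0,0,0,0],"grip":[-1,-1,-1,-1,-1,-1,-1,-1,-1]}'; python3 -c "
from h import *
go((.431,-.2082,.18,90.7),(.431,-.2082,.0575,90.7))"
```

```text
t: 35.45
eef_pos: [0.542, -0.0528, 0.1834]
tcp_rot: [2.081, 2.351, 0.002]
wrist_force: [-0.5, -0.7, -0.4]
gripper_width: 0.999
grasp_force: 0.0
at [ 0.542  -0.0528  0.1834] yaw 96.97
shift [-0.1408, -0.1291, 0.0032] roll 6.27
shift [-0.1407, -0.1294, 0.1257] roll 6.27
```

```bash
python3 -m jog '{"linear":[[-0.035,-0.032,0],[-0.07,-0.064,0],[-0.105,-0.097,0],[-0.141,-0.129,0],[-0.141,-0.129,0],[-0.141,-0.129,0.03],[-0.141,-0.129,0.065],[-0.141,-0.129,0.095],[-0.141,-0.129,0.112],[-0.141,-0.129,0.12],[-0.141,-0.129,0.124],[-0.141,-0.129,0.124],[-0.141,-0.129,0.124]],"roll":[3,6.3,6.3,6.3,6.3,6.3,6.3,6.3,6.3,6.3,6.3,6.3,6.3],"grip":[-1,-1,-1,-1,-1,-1,-1,-1,-1,-1,-1,-1,-1]}'; python3 -c "
from h import *
go((.431,-.2082,.0575,90.7))"
```

```text
t: 36.75
eef_pos: [0.4309, -0.2084, 0.059]
tcp_rot: [2.208, 2.234, 0.0]
wrist_force: [0.9, -0.7, 0.3]
gripper_width: 0.999
grasp_force: 0.0
at [ 0.4309 -0.2084  0.059 ] yaw 90.68
shift [0.0002, 0.0001, 0.0015] roll -0.02
```

```bash
python3 -m jog '{"linear":[[0,0,0.001],[0,0,0.001],[0,0,0.001],[0,0,0.001],[0,0,0.001],[0,0,0.001],[0,0,0.001],[0,0,0.001]],"roll":[0,0,0,0,0,0,0,0],"grip":[1,1,1,1,1,1,1,1]}' 25; python3 -c "
from h import *
go((.531,.039,.18,97),(.531,.039,.13,97))"
```

```text
t: 37.55
eef_pos: [0.4305, -0.2084, 0.0575]
tcp_rot: [2.208, 2.234, 0.0]
wrist_force: [0.2, 0.8, 1.3]
gripper_width: 0.509
grasp_force: 25.0
at [ 0.4305 -0.2084  0.0575] yaw 90.67
shift [0.2462, 0.1034, -0.1224] roll -6.33
shift [0.2462, 0.1034, -0.0724] roll -6.33
```

```bash
python3 -m jog '{"linear":[[0,0,-0.04],[0,0,-0.08],[0,0,-0.13],[0.041,0.017,-0.13],[0.082,0.034,-0.13],[0.123,0.052,-0.13],[0.164,0.069,-0.13],[0.205,0.086,-0.13],[0.2462,0.1034,-0.13],[0.2462,0.1034,-0.13],[0.2462,0.1034,-0.13],[0.2462,0.1034,-0.1],[0.2462,0.1034,-0.08],[0.2462,0.1034,-0.072],[0.2462,0.1034,-0.072],[0.2462,0.1034,-0.072]],"roll":[0,0,0,0,-3,-6.3,-6.3,-6.3,-6.3,-6.3,-6.3,-6.3,-6.3,-6.3,-6.3,-6.3],"grip":[1,1,1,1,1,1,1,1,1,1,1,1,1,1,1,1]}'
python3 - <<'E'
from w import *
go((.531,.039,.0665,97))
d=snap('wrist');P=wpts(d);a=np.radians(7);c=np.array([.5361,-.0063]);X=(P[...,0]-c[0])*np.cos(a)+(P[...,1]-c[1])*np.sin(a);Y=-(P[...,0]-c[0])*np.sin(a)+(P[...,1]-c[1])*np.cos(a);Z=P[...,2]
for n,k in(('housing',(Z>.114)&(Z<.131)&(np.abs(X)<.06)&(Y>.02)&(Y<.07)),('nose',(Z>.145)&(Z<.159)&(np.abs(X)<.04)&(Y>.02)&(Y<.07))):
    print(n,k.sum(),np.percentile(X[k],[1,99]).round(4),np.percentile(Y[k],[1,99]).round(4),np.percentile(Z[k],[10,50,90]).round(4))
E
```

```text
t: 39.15
eef_pos: [0.5311, 0.0383, 0.13]
tcp_rot: [2.083, 2.351, 0.0]
wrist_force: [0.0, 0.1, -2.4]
gripper_width: 0.511
grasp_force: 25.0
at [0.5311 0.0383 0.13  ] yaw 96.91
shift [0.0007, -0.0, 0.0635] roll -0.09
housing 3242 [-0.0442  0.0443] [0.0368 0.0629] [0.118  0.1257 0.127 ]
nose 4361 [-0.0294  0.0298] [0.0291 0.0621] [0.1493 0.1539 0.1552]
```

```bash
python3 -m jog '{"linear":[[0.0006,0,0.015],[0.0006,0,0.03],[0.0006,0,0.042],[0.0006,0,0.05],[0.0006,0,0.056],[0.0006,0,0.06],[0.0006,0,0.061],[0.0006,0,0.062],[0.0006,0,0.062],[0.0006,0,0.062],[0.0006,0,0.062]],"roll":[0,0,0,0,0,0,0,0,0,0,0],"grip":[1,1,1,1,1,1,1,1,1,1,1]}'
```

```text
t: 40.3
eef_pos: [0.531, 0.0397, 0.0677]
tcp_rot: [2.082, 2.352, 0.001]
wrist_force: [-0.1, 0.2, -3.4]
gripper_width: 0.513
grasp_force: 25.0
```

```bash
python3 -m jog '{"linear":[[0,0,0.001],[0,0,0.001],[0,0,0.001],[0,0,0.001]],"roll":[0,0,0,0],"grip":[1,1,1,1]}'
```

```text
t: 40.7
eef_pos: [0.531, 0.0397, 0.0666]
tcp_rot: [2.082, 2.352, 0.001]
wrist_force: [1.3, -0.0, -1.2]
gripper_width: 0.51
grasp_force: 25.0
```

```bash
python3 -m jog '{"linear":[[0,0,0.0006],[0,0,0.0006],[0,0,0.0006],[0,0,0.0006]],"roll":[0,0,0,0],"grip":[1,1,1,1]}'
```

```text
t: 41.1
eef_pos: [0.531, 0.0397, 0.0665]
tcp_rot: [2.082, 2.352, 0.001]
wrist_force: [-1.7, 0.6, 4.5]
gripper_width: 0.512
grasp_force: 25.0
```

Contact. Release, lift, retreat and look.

```bash
python3 -m jog '{"linear":[[0,0,0],[0,0,0],[0,0,0],[0,0,0],[0,0,-0.03],[0,0,-0.07],[0,0,-0.12],[0,0,-0.17],[-0.05,-0.03,-0.21],[-0.1,-0.03,-0.21],[-0.1,-0.03,-0.21],[-0.1,-0.03,-0.21],[-0.1,-0.03,-0.21],[-0.1,-0.03,-0.21]],"roll":[0,0,0,0,0,0,0,0,0,0,0,0,0,0],"grip":[-1,-1,-1,-1,-1,-1,-1,-1,-1,-1,-1,-1,-1,-1]}'; python3 c.py w6.png 1; python3 -c "
from h import *
save(snap('scene'),'sc2.png',(150,140,450,300),2.5)"
```

```text
t: 42.5
eef_pos: [0.5127, -0.0621, 0.2752]
tcp_rot: [-2.08, -2.352, 0.0]
wrist_force: [-0.2, 0.1, -0.3]
gripper_width: 0.997
grasp_force: 0.0
relay 1620 [ 0.5361 -0.0058] [0.0582 0.0398] 7.75 0.0631
blue panel nose 765 [0.531  0.0396] [0.0449 0.0337] 7.69 0.0906
yellow panel nose 743 [ 0.5409 -0.0517] [0.0455 0.0343] 7.22 0.0904
```

View pics/w6.png

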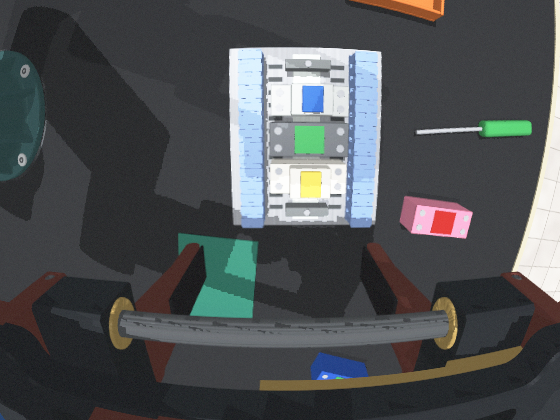

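View pics/sc2.png

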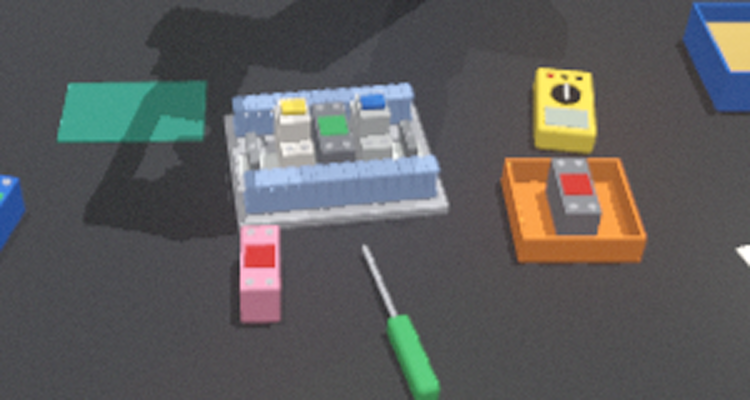

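Both views show blue breaker (313,98), green relay (309,140) and yellow breaker (311,184) in place, the red relay upright in the tray, and the bystanders and look-alikes untouched.

```bash
python3 -c "
from workcell import job
print(job.close_job())"
```

```text
the job is handed in; nothing more can be done
None
```

The green-flag relay is in the middle place, both breakers are back where they came from, and the red-flag relay stands in the orange tray; the job was handed in after about 43 s on the robot's clock.

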